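Pack the shoe-finishing tray

ROBOT

A 7-joint arm with a two-finger parallel gripper is mounted at the origin on the work surface. World frame = base frame: x ahead of the robot, y to its left, z up, the work surface at z = 0. Lengths are in m, angles in rad, forces in N, time in s.
With the tool pointing down it reaches from about 0.4 to 0.85 m from the base axis. Payload 10.4 kg.
Tool frame: the origin (TCP) lies at the very end of the fingers, on their centre line; the grasp point (between the pads) lies manip.pinch_z behind it (manip.pinch_z is the distance from the TCP to the grasp point, in m); z points along the fingers, y is the line along which they close (so a half turn about z gives the same grasp; the last joint's range is limited). The gripper opens to 85 mm and grips with 20 to 120 N. Pads are 22 mm wide; open, the fingers measure 114 mm over their backs; the gripper's body (76 mm by 85 mm) begins 54 mm behind the grasp point. The pads swing forward as they close: fully open they stand 13 mm farther back than shut.
Start: joints at [1.294, 0.332, -0.065, 1.46, 0.022, 1.35, -0.088], TCP at [0.157, -0.605, 0.231] pointing down, gripper open.
Joint ranges: [-2.6, 2.6], [-0.5, 2.12], [-1.47, 1.34], [0.16, 2.42], [-1.27, 4.41], [0.06, 2.06], [-2.6, 2.6]. Speed limits (rad/s): [2.22, 2.22, 2.79, 2.79, 3.14, 3.14, 3.14].

INTERFACE

Orientations are given as a 3x3 rotation matrix whose columns are the frame's x, y, z axes.
In Python, from plant import manip gives the robot as it stands. The module is installed in compiled form; this text tells all that it offers.
- The arm moves only by the tool play_rows, never from a script. Its argument "motion" is a list of rows, each a list of 3 entries, a list of its own where there are three numbers: the opening, from -1 (shut) to 1 (fully open), so that 0 is half open, then the shift along the tool's x, y, z normalised to -1 to 1, where 1 is 0.15 m, then the turn, a rotation vector about the tool's x, y, z normalised to -1 to 1, where 1 is 0.5 rad. In form: [[grip, [x, y, z], [ax, ay, az]], ...]. A call has 1 to 20 rows; each row is the pose to reach, as a shift and turn from the pose commanded when the call began, along the tool's axes at that moment; what a row does not reach only later rows make up. A row lasts 1/8 s, in which the tool goes at most 62.5 mm and 10.7 degrees, less where a joint would pass 70% of its speed; a pose out of reach is approached as far as the arm can. A call with a number of a shift or a turn outside -1 to 1 is refused whole. A call with a gripper value outside its range is refused whole. The fingers move at their own pace and stop on an object; the grip force is fixed at half the most. Time passes only in rows, so rows that repeat a pose let the fingers close. It gives the time, the measured TCP pose, the force, the opening and the grip force at its end, in the units of the state.
- manip.get_obs(): the state, without advancing time (a new reading comes with each control period).
- manip.read_camera(name): name is "scene" or "side" or "wrist"; returns (picture, depth): 400x640x3 uint8, blue, green, red; 400x640 float32, m along the optical axis (not along the pixel's ray), 0 where there is no reading.
- manip.camera_info(name): a dict with "mtx" (3x3 intrinsics, pixels), "xyz" and "rotation" of the camera in the world. Camera axes: x right, y down, z forward; pixel columns grow to the right and rows downward; lengths in m; the calibration is good to about 2 mm. The wrist camera is an equidistant fisheye: a pixel r from the principal point sees the ray r / f radians off the axis. A picture is of the moment at which its call begins: read the wrist's pose just before it. camera_info takes no time and is no camera call; for the wrist camera it gives the pose at the moment of the call.
- manip.job_done(): hands the job in; it is judged then, once.
The state is a dict: "clock": time; "q": joint angles; "qd": joint speeds; "effort": joint torques, N m; "eef_pos": TCP position; "ee_rot": TCP orientation; "contact_force": force on the tool from outside, world axes, zero at the start; "moment": the same for the moment, N m; "gripper_width": opening from 0.0 (shut) to 1.0 (fully open); "grasp_force": force on a finger pad.
Only numpy, scipy, OpenCV 4.12 (cv2) and the standard library are available. Lean on these libraries where they do the work, as an engineer would, in place of code of your own. Each camera call takes 0.05 s, during which the arm holds its last target. There are 200 camera calls.

TASK

Gather the shoe-finishing kit from the cobbler's bench into the wooden tray: the flat polish tin in the largest round well, the short cream jar in the middle round well, the flat-capped dye bottle in the smallest round well and the cork sanding block in the rectangular well, each standing upright as it does now and sitting flat on the floor of its well. Leave the tall jar and the bottle with the pointed nozzle standing where they are: they are not part of the kit.

Things in the scene. Friction and masses are not known exactly. Their poses are not given: they have to be found in the camera images.
- polish_tin: Flat round polish tin, plain brass-lacquered metal, lying flat: diameter 64, height 28 mm. The widest of the round things. Origin: centre of its underside; z up along its axis. 90 g or so.
- cream_jar: Short round shoe-cream jar, white with a bare steel screw lid: diameter 49 (lid) / 48 (body), height 44 mm. Shorter than it is wide. Origin: centre of its underside; z up.
- dye_bottle: Small round amber bottle with a FLAT black cap: body diameter 34 mm up to 56 mm height, cap diameter 25 mm from 64 to 82 mm, total height 82 mm. Origin: centre of its underside; z up.
- sanding_block: Rectangular cork sanding block: 62 (x, long) by 34 (y) by 28 mm (z, height), lying on its large flat side. Origin: centre of its underside; long side along its own x.
- tall_jar: Look-alike that stays: white jar with steel lid like the cream jar and of the same diameter (49 mm), but 80 mm tall. Origin: centre of its underside.
- glue_bottle: Look-alike that stays: amber bottle like the dye bottle (diameter 34 mm) but with a long pointed black nozzle instead of a flat cap, 114 mm tall in all. Origin: centre of its underside.
- nest_tin: Plywood plate with the LARGEST round well, diameter 80 mm, for the polish tin. Fixed plate, 96 x 96 x 16 mm; four such, 98 mm apart two by two, fill a low fixed tray (rim level with the plates, 22 mm above the bench). Origin: centre of the plate's underside, 6 mm above the bench; well floor 6 mm above the origin, mouth 16 mm above it. x, y along the plate's sides.
- nest_jar: Plywood plate with the MIDDLE-sized round well, diameter 64 mm, for the cream jar. Fixed plate, 96 x 96 x 16 mm; four such, 98 mm apart two by two, fill a low fixed tray (rim level with the plates, 22 mm above the bench). Origin: centre of the plate's underside, 6 mm above the bench; well floor 6 mm above the origin, mouth 16 mm above it. x, y along the plate's sides.
- nest_bottle: Plywood plate with the SMALLEST round well, diameter 50 mm, for the dye bottle. Fixed plate, 96 x 96 x 16 mm; four such, 98 mm apart two by two, fill a low fixed tray (rim level with the plates, 22 mm above the bench). Origin: centre of the plate's underside, 6 mm above the bench; well floor 6 mm above the origin, mouth 16 mm above it. x, y along the plate's sides.
- nest_block: Plywood plate with the RECTANGULAR well, 78 mm (its x) by 50 mm, for the sanding block. Fixed plate, 96 x 96 x 16 mm; four such, 98 mm apart two by two, fill a low fixed tray (rim level with the plates, 22 mm above the bench). Origin: centre of the plate's underside, 6 mm above the bench; well floor 6 mm above the origin, mouth 16 mm above it. x, y along the plate's sides.
Things that resemble listed ones, but are neither listed nor needed, are in the scene too. Several things have the shape of the polish_tin; the one meant has the colours described above. Leave any red look-alike of the dye_bottle alone.

How it is judged:
At the end, for the whole second after the job is handed in: The tin, cream jar, dye bottle and sanding block each sit on the floor of their own well (underside within 4 mm of the floor's height, within 14 mm of the plate's centre, tilted under 0.12 rad), released and at rest; the tall jar and the glue bottle stand upright within 25 mm of where they began (horizontal distance between polish_tin and nest_tin below 0.014 m and z of polish_tin in the frame of nest_tin between 0.002 and 0.01 m and angle between each of polish_tin, cream_jar, dye_bottle, sanding_block, tall_jar, glue_bottle's own z axis and vertical below 0.12 rad and linear speed of each of polish_tin, cream_jar, dye_bottle, sanding_block below 0.02 m/s and horizontal distance between cream_jar and nest_jar below 0.014 m and z of cream_jar in the frame of nest_jar between 0.002 and 0.01 m and horizontal distance between dye_bottle and nest_bottle below 0.014 m and z of dye_bottle in the frame of nest_bottle between 0.002 and 0.01 m and horizontal distance between sanding_block and nest_block below 0.014 m and z of sanding_block in the frame of nest_block between 0.002 and 0.01 m and distance of each of tall_jar, glue_bottle from where it was at the start of the episode below 0.025 m); the robot touches nothing.
It fails at once if the tall jar is shifted by more than 25 mm or tipped (distance of tall_jar from where it was at the start of the episode above 0.025 m or angle between tall_jar's own z axis and vertical above 0.3 rad).
It fails at once if the glue bottle is shifted by more than 25 mm or tipped (distance of glue_bottle from where it was at the start of the episode above 0.025 m or angle between glue_bottle's own z axis and vertical above 0.3 rad).
It also fails if it takes over 117 s, if anything falls off the work surface, if the arm or the gripper's body presses on something with over 40 N, if the wrist force passes 120 N, or if a joint passes its speed limit or range.

## Working session

There is one attempt and no reset: what is moved stays moved. The work goes in short steps, Python scripts to look and compute and a tool call to move; the robot and the scene stay as the last step left them, time stands still between calls to the robot, and variables do not carry over. Pictures are saved under pics/ and viewed, at most 14 in all, crops included, and the job is handed in when it is done.

Besides the shell and the picture viewer there is one more tool, called by a JSON object that holds its "method" and its "body", one argument or row to a line. play_rows: Moves the arm, as the interface text tells. Scaled input: -1 to 1 covers 0.15 m each way for a shift and 0.5 rad each way for a turn. Its arguments: {"type":"object","properties":{"motion":{"type":"array"}},"required":["motion"]}

```bash
mkdir -p pics; python3 - <<'E'
from plant import manip
import cv2, numpy as np
np.set_printoptions(precision=4,suppress=True)
o=manip.get_obs(); print(o['clock'],o['eef_pos'],o['ee_rot'],manip.pinch_z,o['gripper_width'])
for n in ("scene","side"):
    im,d=manip.read_camera(n); c=manip.camera_info(n); print(n,c)
    cv2.imwrite(f'pics/{n}0.png',im); np.savez(f'{n}0.npz',im=im,d=d,K=c['mtx'],t=c['xyz'],R=c['rotation'])
E
```

```text
0.0 [ 0.1569 -0.6046  0.2305] [[ 0.9679  0.2512 -0.0004]
 [ 0.2512 -0.9679  0.0013]
 [-0.     -0.0014 -1.    ]] 0.0187 0.997587418251389
scene {'mtx': array([[512.828 ,   0.    , 322.6617],
       [  0.    , 512.828 , 196.4033],
       [  0.    ,   0.    ,   1.    ]]), 'xyz': array([ 0.8152, -0.5723,  0.9811]), 'rotation': array([[ 0.8871,  0.3683, -0.2781],
       [ 0.4615, -0.7133,  0.5275],
       [-0.0042, -0.5963, -0.8028]])}
side {'mtx': array([[512.5006,   0.    , 323.5333],
       [  0.    , 512.5006, 202.5666],
       [  0.    ,   0.    ,   1.    ]]), 'xyz': array([0.3383, 0.8077, 0.9321]), 'rotation': array([[-0.9743, -0.1746,  0.1422],
       [-0.2252,  0.7484, -0.6238],
       [ 0.0024, -0.6398, -0.7685]])}
```

View pics/scene0.png

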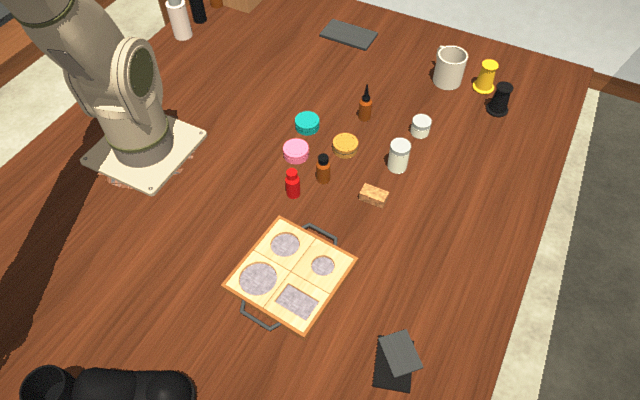

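View pics/side0.png

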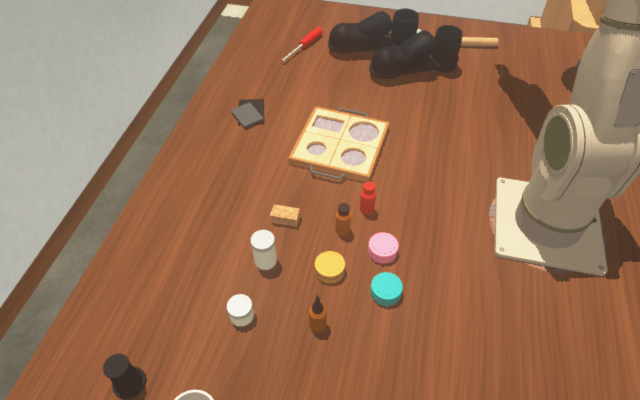

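The scene view shows these candidates:
- **Tins:** brass (345,146), teal (307,123) and pink (296,151). Brass fits.
- **Jars:** short (421,126) and tall (399,156). The short one fits.
- **Bottles:** amber with flat cap (323,168), red (293,184) and nozzle (365,103). The flat-capped amber one fits.
- **Block:** cork at (374,195).
- **Wells:** tin (258,278), jar (285,244), bottle (323,265) and block (297,301).

In the side view the same things are at tin (330,267), jar (240,310), tall jar (264,250), dye (343,220), glue (318,314) and block (285,215).

```bash
cat > h.py <<'E'
import numpy as np, cv2
np.set_printoptions(precision=4,suppress=True)
def cloud(im,d,K,t,R):
    v,u=np.mgrid[:d.shape[0],:d.shape[1]]
    p=np.stack([(u-K[0,2])/K[0,0]*d,(v-K[1,2])/K[1,1]*d,d],-1)@R.T+t
    p[d<=0]=np.nan
    return p
def project(P,K,t,R):
    c=(np.asarray(P)-t)@R; return c[...,:2]/c[...,2:]*[K[0,0],K[1,1]]+K[:2,2]
def triangulate(pa,A,pb,B):
    P=[C['K']@np.c_[C['R'].T,-C['R'].T@C['t']] for C in (A,B)]
    X=cv2.triangulatePoints(P[0],P[1],np.float64(pa),np.float64(pb)).ravel(); return X[:3]/X[3]
E
python3 - <<'E'
from h import *
S={n:dict(np.load(f'{n}0.npz')) for n in ('scene','side')}
W={n:cloud(**S[n]) for n in S}
seeds=dict(tin=((345,146),(330,267)),cream=((421,126),(240,310)),dye=((323,168),(343,220)),block=((374,195),(285,215)),tall=((399,156),(264,250)),glue=((365,103),(318,314)),pink=((296,151),(383,248)),teal=((307,123),(387,289)),red=((293,184),(368,200)))
for k,s in seeds.items():
    top={}
    for n,px in zip(S,s):
        w=W[n]; m=((w[...,2]>0.008)&(w[...,2]<.2)).astype(np.uint8)
        _,lab=cv2.connectedComponents(m); p=lab[px[1],px[0]]
        sel=(lab==p)&(m>0); q=w[sel]; z=np.percentile(q[:,2],97)
        tm=sel&(w[...,2]>z-.006); t=w[tm]
        (c,r)=cv2.minEnclosingCircle(t[:,:2].astype(np.float32)*1000)
        rr=cv2.minAreaRect(t[:,:2].astype(np.float32)*1000)
        v,u=np.nonzero(tm); top[n]=np.array([u.mean(),v.mean()])
        print(k,n,len(q),'ztop',round(z*1000,1),'c',np.round(c,1),'d',round(2*r,1),'rect',[np.round(x,1) for x in rr])
    print('   tri',triangulate(top['scene'],S['scene'],top['side'],S['side']))
# tray: z map
for n in S:
    w=W[n]; hsv=cv2.cvtColor(S[n]['im'],cv2.COLOR_BGR2HSV)
    c=dict(scene=(290,275),side=(340,143))[n]
    v,u=np.mgrid[:400,:640]
    near=(abs(u-c[0])<75)&(abs(v-c[1])<62)
    ply=near&(w[...,2]>.017)&(w[...,2]<.03)
    pl=w[ply]; rr=cv2.minAreaRect(pl[:,:2].astype(np.float32)*1000); print(n,'tray z',np.median(pl[:,2]),rr)
    grey=(near&(hsv[...,1]<60)&(hsv[...,2]>90)).astype(np.uint8)
    cs,_=cv2.findContours(grey,cv2.RETR_EXTERNAL,cv2.CHAIN_APPROX_NONE)
    for g in cs:
        if cv2.contourArea(g)<120: continue
        g=g[:,0]; mk=np.zeros_like(grey); cv2.drawContours(mk,[g[:,None]],-1,1,-1); q=w[mk>0]
        print('  well px',g.mean(0),'z floor',np.nanmedian(q[:,2]),'c',np.nanmean(q,0),cv2.minAreaRect(q[:,:2].astype(np.float32)*1000))
ims=[cv2.resize(S['scene']['im'][75:225,270:450],None,fx=2.4,fy=2.4),cv2.resize(S['side']['im'][170:350,200:416],None,fx=2,fy=2)]
cv2.imwrite('pics/crop.png',np.hstack([i[:360] for i in ims])[:, :800])
E
```

```text
tin scene 495 ztop 32.0 c [454.4 229.6] d 66.9 rect [array([456.4, 229.9]), array([61. , 64.8]), np.float64(22.5)]
tin side 764 ztop 32.7 c [456.4 232.5] d 65.1 rect [array([456.3, 233. ]), array([63. , 61.9]), np.float64(63.9)]
   tri [0.4561 0.2313 0.0264]
cream scene 379 ztop 47.8 c [603.7 372.6] d 52.0 rect [array([602.9, 371.8]), array([46. , 49.7]), np.float64(16.1)]
cream side 654 ztop 48.1 c [603.5 374.9] d 50.9 rect [array([603.6, 374.8]), array([46.8, 50.5]), np.float64(20.1)]
   tri [0.6032 0.3748 0.0433]
dye scene 350 ztop 83.6 c [450.6 119.6] d 26.7 rect [array([450.7, 119.4]), array([20.9, 26.2]), np.float64(27.2)]
dye side 406 ztop 84.6 c [450.8 121.1] d 25.7 rect [array([450.8, 120.9]), array([24.1, 23.1]), np.float64(77.6)]
   tri [0.4511 0.1193 0.0804]
block scene 446 ztop 31.0 c [585.  118.1] d 67.5 rect [array([584.7, 119.2]), array([62.1, 36.4]), np.float64(1.9)]
block side 476 ztop 32.5 c [585.3 122.2] d 69.4 rect [array([584.9, 121.1]), array([62. , 36.6]), np.float64(3.5)]
   tri [0.5849 0.1196 0.0268]
tall scene 633 ztop 82.3 c [596.6 239. ] d 53.6 rect [arra
[... 2872 characters left out ...]
322909655 c [ 0.4685 -0.0969  0.0137] ((468.9490966796875, -96.65396118164062), (58.23659133911133, 53.094112396240234), 35.99501419067383)
  well px [316.2051 149.3077] z floor 0.013815921940890763 c [ 0.5666 -0.1057  0.0137] ((566.2902221679688, -105.92124938964844), (40.265201568603516, 42.67585754394531), 78.13287353515625)
  well px [364.5949 134.6456] z floor 0.014076062146512247 c [ 0.459  -0.1909  0.0147] ((460.591796875, -187.91744995117188), (74.85832214355469, 86.16642761230469), 2.1128313541412354)
  well px [325.8571 125.7143] z floor 0.013890703996177645 c [ 0.5603 -0.2002  0.0148] ((570.349609375, -200.28701782226562), (84.45431518554688, 57.48992156982422), 41.10136413574219)
```

View pics/crop.png

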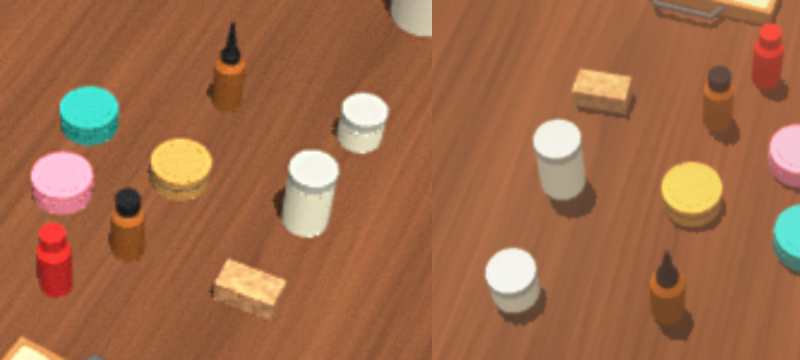

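The crop confirms the picks: brass tin, short jar, flat-capped amber bottle and cork block. Heights of 28, 44, 82 and 28 mm hold within 4 mm, and the tray centre is about (512,-148) mm with a yaw of about -5°. I'll move over the tray now, turning the tool to align with the world axes.

{"method": "play_rows", "body": {
  "motion": [
    [1,[0.25,-0.25,-0.15],[0,0,0.1]],
    [1,[0.5,-0.5,-0.3],[0,0,0.25]],
    [1,[0.75,-0.75,-0.33],[0,0,0.4]],
    [1,[1,-1,-0.33],[0,0,0.508]],
    [1,[1,-1,-0.33],[0,0,0.508]],
    [1,[1,-1,-0.33],[0,0,0.508]]
  ]
}}

```text
clock: 0.85
eef_pos: [0.2641, -0.4223, 0.2807]
ee_rot: [[1.0, -0.0, -0.0], [-0.0, -1.0, -0.0], [-0.0, 0.0, -1.0]]
contact_force: [-0.4, 0.3, 0.1]
gripper_width: 0.998
grasp_force: 0.0
```

{"method": "play_rows", "body": {
  "motion": [
    [1,[0.275,-0.3,0],[0,0,0]],
    [1,[0.55,-0.6,0],[0,0,0]],
    [1,[0.825,-0.91,0],[0,0,0]],
    [1,[0.825,-0.91,0],[0,0,0]]
  ]
}}

```text
clock: 1.35
eef_pos: [0.3909, -0.2827, 0.2807]
ee_rot: [[1.0, 0.006, 0.001], [0.006, -1.0, 0.001], [0.001, -0.001, -1.0]]
contact_force: [0.7, -1.5, 0.7]
gripper_width: 1.005
grasp_force: 0.0
```

{"method": "play_rows", "body": {
  "motion": [
    [1,[0.275,-0.3,0],[0,0,0]],
    [1,[0.55,-0.6,0],[0,0,0]],
    [1,[0.825,-0.91,0],[0,0,0]],
    [1,[0.825,-0.91,0],[0,0,0]],
    [1,[0.825,-0.91,0],[0,0,0]]
  ]
}}

```text
clock: 1.98
eef_pos: [0.5117, -0.1511, 0.2802]
ee_rot: [[1.0, -0.002, -0.001], [-0.002, -1.0, 0.0], [-0.001, -0.0, -1.0]]
contact_force: [0.1, -0.3, 0.1]
gripper_width: 1.0
grasp_force: 0.0
```

```bash
python3 - <<'E'
from plant import manip
from h import *
o=manip.get_obs(); c=manip.camera_info('wrist'); im,d=manip.read_camera('wrist')
print(o['clock'],o['eef_pos'],o['q'],c)
cv2.imwrite('pics/wrist1.png',im); np.savez('wrist1.npz',im=im,d=d,K=c['mtx'],t=c['xyz'],R=c['rotation'])
E
```

```text
1.975 [ 0.5117 -0.1511  0.2802] [ 0.6837  0.1459 -0.5325  1.603   0.075   1.4142 -1.429 ] {'mtx': array([[309.7069,   0.    , 322.2646],
       [  0.    , 309.7069, 199.507 ],
       [  0.    ,   0.    ,   1.    ]]), 'xyz': array([ 0.5881, -0.1516,  0.4233]), 'rotation': array([[-0.0017, -0.954 , -0.2999],
       [-1.    ,  0.0017,  0.0003],
       [ 0.0002,  0.2999, -0.954 ]])}
```

View pics/wrist1.png

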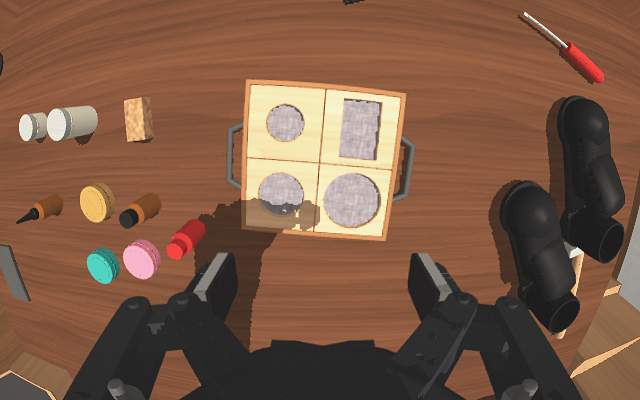

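The wrist view shows the tray with its wells: bottle (285,123), block (360,128), jar (281,194) and tin (352,200). The kit is to the left: tin (97,202), dye (140,210), block (138,119) and jars (33,127) and (72,124). I'll measure the wells by casting rays from this view.

```bash
cat >> h.py <<'E'
def fray(px,K,R):
    x=(np.atleast_2d(px)-K[:2,2])/K[0,0]; r=np.linalg.norm(x,axis=1,keepdims=True)
    return np.c_[x/np.maximum(r,1e-9)*np.sin(r),np.cos(r)]@R.T
def fplane(px,z,C):
    d=fray(px,C['K'],C['R']); return C['t'][:2]+d[:,:2]*((z-C['t'][2])/d[:,2])[:,None]
E
python3 - <<'E'
from h import *
C=dict(np.load('wrist1.npz')); hsv=cv2.cvtColor(C['im'],cv2.COLOR_BGR2HSV)
for p in [(310,110),(262,100),(285,123),(360,120),(247,90),(200,100)]: print(p,hsv[p[1],p[0]])
roi=np.zeros((400,640),np.uint8); roi[75:245,238:412]=1
grey=((hsv[...,1]<60)&(roi>0)).astype(np.uint8)
grey=cv2.morphologyEx(grey,cv2.MORPH_CLOSE,np.ones((3,3)))
cs,_=cv2.findContours(grey,cv2.RETR_EXTERNAL,cv2.CHAIN_APPROX_NONE)
for g in cs:
    if cv2.contourArea(g)<300: continue
    for z in (.012,.022):
        q=fplane(g[:,0].astype(float),z,C).astype(np.float32)*1000
        print(g[:,0].mean(0),z,'circ',cv2.minEnclosingCircle(q),'rect',cv2.minAreaRect(q))
tray=((hsv[...,1]<170)&(hsv[...,2]>150)&(roi>0)).astype(np.uint8)
tray=cv2.morphologyEx(tray,cv2.MORPH_OPEN,np.ones((5,5)))
g=max(cv2.findContours(tray,cv2.RETR_EXTERNAL,cv2.CHAIN_APPROX_NONE)[0],key=cv2.contourArea)[:,0]
print('tray',cv2.minAreaRect((fplane(g.astype(float),.022,C)*1000).astype(np.float32)))
print('corners',fplane(np.array([[248,80],[405,93],[386,240],[243,230],[322,162]],float),.022,C))
print('tin/dye/..',fplane(np.array([[97,200]],float),.028,C))
E
```

```text
(310, 110) [ 24  64 247]
(262, 100) [ 24  65 247]
(285, 123) [  2  20 204]
(360, 120) [  0  18 204]
(247, 90) [ 14 142 235]
(200, 100) [ 11 141 139]
[286.1301 193.8493] 0.012 circ ((467.33868408203125, -101.9400634765625), 39.15898132324219) rect ((469.4925537109375, -97.92919921875), (61.315757751464844, 70.67997741699219), 29.531457901000977)
[286.1301 193.8493] 0.022 circ ((470.2739562988281, -103.14817810058594), 38.2067985534668) rect ((472.3756103515625, -99.23489379882812), (59.824798583984375, 68.96134185791016), 29.531444549560547)
[354.6998 201.5274] 0.012 circ ((455.82806396484375, -192.28250122070312), 66.94312286376953) rect ((455.8479309082031, -192.8190460205078), (97.1490707397461, 97.24860382080078), 84.41604614257812)
[354.6998 201.5274] 0.022 circ ((459.0433349609375, -191.2938690185547), 65.3153305053711) rect ((459.0627136230469, -191.8173828125), (94.78678131103516, 94.88388061523438), 84.41608428955078)
[285.095  120.1397] 0.012 circ ((571.80126953125, -101.87712860107422), 48.19596862792969) rect ((566.4112548828125, -99.84719848632812), (92.15092468261719, 47
[... 169 characters left out ...]
0126953), (89.91017150878906, 46.642738342285156), 70.13249206542969)
[353.2452 127.1608] 0.012 circ ((558.0103759765625, -202.02740478515625), 65.9933853149414) rect ((558.81982421875, -202.22854614257812), (97.2861557006836, 93.00082397460938), 85.8854751586914)
[353.2452 127.1608] 0.022 circ ((558.740966796875, -200.80181884765625), 64.38867950439453) rect ((559.5307006835938, -200.9980926513672), (94.92053985595703, 90.73934173583984), 85.885498046875)
tray ((512.3594970703125, -147.7169189453125), (210.8725128173828, 210.84234619140625), 85.18782806396484)
corners [[ 0.6239 -0.0559]
 [ 0.607  -0.2594]
 [ 0.4004 -0.2436]
 [ 0.4161 -0.0374]
 [ 0.5136 -0.1512]]
tin/dye/.. [[0.4636 0.2174]]
```

{"method": "play_rows", "body": {
  "motion": [
    [1,[-0.06,-0.3,0],[0,0,0]],
    [1,[-0.1,-0.6,0],[0,0,0]],
    [1,[-0.125,-0.85,0],[0,0,0]],
    [1,[-0.125,-0.85,0],[0,0,0]]
  ]
}}

```text
clock: 2.52
eef_pos: [0.4929, -0.0206, 0.2813]
ee_rot: [[1.0, 0.002, 0.001], [0.002, -1.0, -0.001], [0.001, 0.001, -1.0]]
contact_force: [0.9, 0.1, -0.4]
gripper_width: 1.002
grasp_force: 0.0
```

{"method": "play_rows", "body": {
  "motion": [
    [1,[-0.06,-0.3,0],[0,0,0]],
    [1,[-0.1,-0.6,0],[0,0,0]],
    [1,[-0.125,-0.85,0],[0,0,0]],
    [1,[-0.125,-0.85,0],[0,0,0]]
  ]
}}

```text
clock: 3.02
eef_pos: [0.4745, 0.1064, 0.281]
ee_rot: [[1.0, 0.001, 0.001], [0.001, -1.0, 0.0], [0.001, -0.0, -1.0]]
contact_force: [0.4, -0.4, -0.0]
gripper_width: 0.999
grasp_force: 0.0
```

{"method": "play_rows", "body": {
  "motion": [
    [1,[-0.06,-0.3,0.1],[0,0,0]],
    [1,[-0.1,-0.6,0.2],[0,0,0]],
    [1,[-0.125,-0.85,0.4],[0,0,0]],
    [1,[-0.125,-0.85,0.53],[0,0,0]],
    [1,[-0.125,-0.85,0.53],[0,0,0]],
    [1,[-0.125,-0.85,0.53],[0,0,0]]
  ]
}}

```text
clock: 3.78
eef_pos: [0.4571, 0.2317, 0.202]
ee_rot: [[1.0, -0.003, 0.001], [-0.003, -1.0, -0.0], [0.001, 0.0, -1.0]]
contact_force: [-0.4, 0.6, 0.2]
gripper_width: 1.0
grasp_force: 0.0
```

```bash
python3 - <<'E'
from plant import manip
from h import *
o=manip.get_obs(); c=manip.camera_info('wrist'); im,d=manip.read_camera('wrist')
print(o['clock'],o['eef_pos'],o['q'])
cv2.imwrite('pics/wrist2.png',im); C=dict(im=im,d=d,K=c['mtx'],t=c['xyz'],R=c['rotation']); np.savez('wrist2.npz',**C)
hsv=cv2.cvtColor(im,cv2.COLOR_BGR2HSV)
m=cv2.inRange(hsv,(15,120,120),(32,255,255)); m[300:]=0
cs,_=cv2.findContours(m,cv2.RETR_EXTERNAL,cv2.CHAIN_APPROX_NONE)
for g in cs:
    if cv2.contourArea(g)<200: continue
    q=(fplane(g[:,0].astype(float),.028,C)*1000).astype(np.float32)
    print(g[:,0].mean(0),cv2.contourArea(g),cv2.minEnclosingCircle(q),cv2.minAreaRect(q))
E
```

```text
3.775 [0.4571 0.2317 0.202 ] [ 0.2343  0.1941 -0.8722  1.7592  0.1566  1.2597 -2.2508]
[321.7297 175.6865] 2737.5 ((457.8685607910156, 232.1232452392578), 33.362918853759766) ((458.2611389160156, 231.8849334716797), (62.59709167480469, 65.0650405883789), 89.8375244140625)
[33.9227 16.4365] 1996.5 ((731.081298828125, 664.90771484375), 114.79732513427734) ((718.137451171875, 669.85693359375), (228.1506805419922, 54.991416931152344), 69.07499694824219)
```

View pics/wrist2.png

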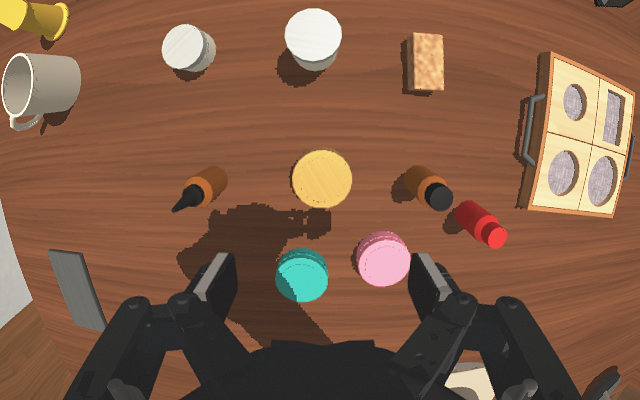

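The wrist view has the tin centred between the fingers at (322,178), measured at (457.5,232) mm with a diameter of 65 mm. The fingers have clearance to the bottles at (205,190) and (430,190). Descending and closing.

{"method": "play_rows", "body": {
  "motion": [
    [1,[0,0,0.35],[0,0,0]],
    [1,[0,0,0.7],[0,0,0]],
    [1,[0,0,1],[0,0,0]],
    [1,[0,0,1],[0,0,0]]
  ]
}}

```text
clock: 4.32
eef_pos: [0.4548, 0.2318, 0.0497]
ee_rot: [[1.0, -0.001, -0.004], [-0.001, -1.0, -0.002], [-0.004, 0.002, -1.0]]
contact_force: [-1.3, -0.4, 0.2]
gripper_width: 1.001
grasp_force: 0.0
```

{"method": "play_rows", "body": {
  "motion": [
    [1,[0,0,0.15],[0,0,0]],
    [1,[0,0,0.29],[0,0,0]],
    [1,[0,0,0.29],[0,0,0]],
    [0.2,[0,0,0.29],[0,0,0]],
    [-1,[0,0,0.29],[0,0,0]],
    [-1,[0,0,0.29],[0,0,0]],
    [-1,[0,0,0.29],[0,0,0]],
    [-1,[0,0,0.29],[0,0,0]],
    [-1,[0,0,0.29],[0,0,0]],
    [-1,[0,0,0.29],[0,0,0]]
  ]
}}

```text
clock: 5.58
eef_pos: [0.4567, 0.2337, 0.0094]
ee_rot: [[1.0, -0.0, 0.002], [-0.0, -1.0, 0.0], [0.002, -0.0, -1.0]]
contact_force: [-2.9, -1.4, 9.6]
gripper_width: 0.723
grasp_force: 63.6
```

Tin gripped (opening 0.72, 64 N). Lifting and carrying it to the large well.

{"method": "play_rows", "body": {
  "motion": [
    [-1,[0,0,-0.1],[0,0,0]],
    [-1,[0,0,-0.35],[0,0,0]],
    [-1,[0,0,-0.65],[0,0,0]],
    [-1,[0,0,-0.9],[0,0,0]],
    [-1,[0,0,-1],[0,0,0]],
    [-1,[0,0,-1],[0,0,0]]
  ]
}}

```text
clock: 6.32
eef_pos: [0.4562, 0.2333, 0.1585]
ee_rot: [[1.0, -0.0, 0.002], [-0.0, -1.0, -0.0], [0.002, 0.0, -1.0]]
contact_force: [-0.8, -0.7, -1.3]
gripper_width: 0.725
grasp_force: 65.6
```

{"method": "play_rows", "body": {
  "motion": [
    [-1,[0,0.12,0],[0,0,0]],
    [-1,[0,0.36,0],[0,0,0]],
    [-1,[0,0.65,0],[0,0,0]],
    [-1,[0,0.94,0],[0,0,0]]
  ]
}}

```text
clock: 6.82
eef_pos: [0.4548, 0.0907, 0.1562]
ee_rot: [[1.0, 0.0, -0.002], [0.0, -1.0, -0.0], [-0.002, 0.0, -1.0]]
contact_force: [0.6, 0.9, -1.3]
gripper_width: 0.723
grasp_force: 65.7
```

{"method": "play_rows", "body": {
  "motion": [
    [-1,[0,0.3,0],[0,0,0]],
    [-1,[0.01,0.62,0],[0,0,0]],
    [-1,[0.01,0.94,0],[0,0,0]]
  ]
}}

```text
clock: 7.2
eef_pos: [0.4562, -0.0503, 0.1563]
ee_rot: [[1.0, -0.0, -0.002], [-0.0, -1.0, 0.0], [-0.002, -0.0, -1.0]]
contact_force: [0.3, 0.5, -1.1]
gripper_width: 0.727
grasp_force: 65.7
```

{"method": "play_rows", "body": {
  "motion": [
    [-1,[0,0.3,0],[0,0,0]],
    [-1,[0.01,0.62,0],[0,0,0]],
    [-1,[0.01,0.85,0],[0,0,0]],
    [-1,[0.01,0.95,0],[0,0,0]],
    [-1,[0.01,0.95,0],[0,0,0]],
    [-1,[0.01,0.95,0],[0,0,0]],
    [-1,[0.01,0.95,0],[0,0,0]]
  ]
}}

```text
clock: 8.07
eef_pos: [0.459, -0.1898, 0.1578]
ee_rot: [[1.0, 0.002, 0.0], [0.002, -1.0, 0.0], [0.0, -0.0, -1.0]]
contact_force: [-0.5, 0.2, -0.4]
gripper_width: 0.722
grasp_force: 65.7
```

```bash
python3 - <<'E'
from plant import manip
from h import *
o=manip.get_obs(); c=manip.camera_info('wrist'); im,d=manip.read_camera('wrist')
print(o['clock'],o['eef_pos'],o['q'])
cv2.imwrite('pics/wrist3.png',im); C=dict(im=im,d=d,K=c['mtx'],t=c['xyz'],R=c['rotation']); np.savez('wrist3.npz',**C)
E
```

```text
8.075 [ 0.459  -0.1898  0.1578] [ 0.8085  0.1478 -0.5448  1.864   0.0836  1.1522 -1.3344]
```

View pics/wrist3.png

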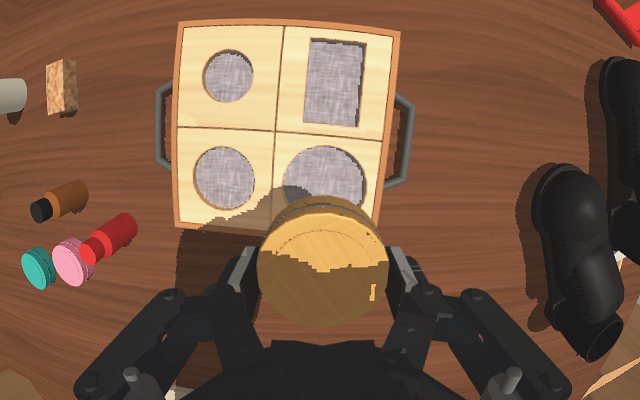

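The tin is held between the pads at (322,260) over the large well at (325,175). I'll check its tilt and position with the depth.

```bash
cat >> h.py <<'E'
def fcloud(C):
    v,u=np.mgrid[:400,:640]; r=fray(np.c_[u.ravel(),v.ravel()].astype(float),C['K'],C['R'])
    zc=r@C['R'][:,2]; return (C['t']+r*(C['d'].ravel()/zc)[:,None]).reshape(400,640,3)
E
python3 - <<'E'
from h import *
C=dict(np.load('wrist3.npz')); w=fcloud(C)
hsv=cv2.cvtColor(C['im'],cv2.COLOR_BGR2HSV); m=cv2.inRange(hsv,(15,100,60),(32,255,255))>0
m[:190]=0; m[330:]=0; m[:,:250]=0; m[:,395:]=0
q=w[m&(w[...,2]>.1)]; print(len(q),np.percentile(q[:,2],[2,25,50,75,98]))
t=q[abs(q[:,2]-np.percentile(q[:,2],60))<.01]
A=np.c_[t[:,:2],np.ones(len(t))]; s=np.linalg.lstsq(A,t[:,2],rcond=None)[0]; print('slope',s,cv2.minEnclosingCircle((t[:,:2]*1000).astype(np.float32)))
E
```

```text
13401 [0.1555 0.1766 0.1772 0.1776 0.1786]
slope [-0.0277 -0.0005  0.1897] ((459.12994384765625, -189.98690795898438), 32.455562591552734)
```

Level (slope 0.03), centred at (459,-190) mm, with the underside 8 mm below the TCP. Lowering and releasing.

{"method": "play_rows", "body": {
  "motion": [
    [-1,[0,0.014,0.2],[0,0,0]],
    [-1,[0,0.014,0.45],[0,0,0]],
    [-1,[0,0.014,0.68],[0,0,0]],
    [-1,[0,0.014,0.8],[0,0,0]],
    [-1,[0,0.014,0.87],[0,0,0]],
    [-1,[0,0.014,0.9],[0,0,0]],
    [-1,[0,0.014,0.905],[0,0,0]],
    [-1,[0,0.014,0.905],[0,0,0]],
    [-1,[0,0.014,0.905],[0,0,0]]
  ]
}}

```text
clock: 9.25
eef_pos: [0.4591, -0.1935, 0.0226]
ee_rot: [[1.0, -0.0, 0.001], [-0.0, -1.0, -0.001], [0.001, 0.001, -1.0]]
contact_force: [0.6, 0.1, -1.3]
gripper_width: 0.721
grasp_force: 65.7
```

{"method": "play_rows", "body": {
  "motion": [
    [0.75,[0,0,0],[0,0,0]],
    [0.85,[0,0,0],[0,0,0]],
    [1,[0,0,0],[0,0,0]],
    [1,[0,0,0],[0,0,0]],
    [1,[0,0,0],[0,0,0]],
    [1,[0,0,-0.1],[0,0,0]],
    [1,[0,0,-0.3],[0,0,0]],
    [1,[0,0,-0.65],[0,0,0]],
    [1,[0,0,-1],[0,0,0]],
    [1,[0,0,-1],[0,0,0]],
    [1,[0,0,-1],[0,0,0]]
  ]
}}

```text
clock: 10.62
eef_pos: [0.4587, -0.1933, 0.1724]
ee_rot: [[1.0, -0.0, 0.0], [-0.0, -1.0, -0.001], [0.0, 0.001, -1.0]]
contact_force: [-0.1, -0.5, -1.5]
gripper_width: 1.001
grasp_force: 0.0
```

```bash
cat > wl.py <<'E'
import sys
from plant import manip
from h import *
n=sys.argv[1]
o=manip.get_obs(); c=manip.camera_info('wrist'); im,d=manip.read_camera('wrist')
print(o['clock'],o['eef_pos'],o['q'],o['gripper_width'])
cv2.imwrite(f'pics/{n}.png',im); C=dict(im=im,d=d,K=c['mtx'],t=c['xyz'],R=c['rotation']); np.savez(f'{n}.npz',**C)
E
python3 wl.py wrist4; python3 - <<'E'
from h import *
C=dict(np.load('wrist4.npz')); w=fcloud(C)
m=(abs(w[...,0]-.459)<.05)&(abs(w[...,1]+.192)<.05)&(w[...,2]>.03)&(w[...,2]<.07)
q=w[m]; z=np.percentile(q[:,2],[5,50,95]); t=q[abs(q[:,2]-z[1])<.004]
A=np.c_[t[:,:2],np.ones(len(t))]; print(len(q),z,np.linalg.lstsq(A,t[:,2],rcond=None)[0],cv2.minEnclosingCircle((t[:,:2]*1000).astype(np.float32)))
E
```

```text
10.625 [ 0.4587 -0.1933  0.1724] [ 0.822   0.1353 -0.5499  1.8445  0.0768  1.182  -1.3239] 1.0011098392138298
3604 [0.0394 0.0409 0.0421] [-0.0045 -0.0003  0.0429] ((458.9570007324219, -193.89202880859375), 31.94623565673828)
```

The tin sits with its top at 41 mm (12 floor + 28), centred 1.5 mm off. Going to the block next.

{"method": "play_rows", "body": {
  "motion": [
    [1,[0.1,-0.25,0],[0,0,0]],
    [1,[0.2,-0.5,0],[0,0,0]],
    [1,[0.28,-0.7,0],[0,0,0]]
  ]
}}

```text
clock: 11.05
eef_pos: [0.5005, -0.0865, 0.171]
ee_rot: [[1.0, 0.001, -0.002], [0.001, -1.0, 0.001], [-0.002, -0.001, -1.0]]
contact_force: [0.5, -0.4, 0.2]
gripper_width: 1.002
grasp_force: 0.0
```

{"method": "play_rows", "body": {
  "motion": [
    [1,[0.1,-0.25,0],[0,0,0]],
    [1,[0.2,-0.5,0],[0,0,0]],
    [1,[0.28,-0.7,0],[0,0,0]]
  ]
}}

```text
clock: 11.42
eef_pos: [0.5425, 0.0185, 0.1708]
ee_rot: [[1.0, 0.001, -0.002], [0.001, -1.0, 0.001], [-0.002, -0.001, -1.0]]
contact_force: [0.3, -0.8, 0.5]
gripper_width: 1.002
grasp_force: 0.0
```

{"method": "play_rows", "body": {
  "motion": [
    [1,[0.1,-0.25,0],[0,0,0]],
    [1,[0.2,-0.5,0],[0,0,0]],
    [1,[0.28,-0.69,0],[0,0,0]],
    [1,[0.28,-0.69,0],[0,0,0]],
    [1,[0.28,-0.69,0],[0,0,0]],
    [1,[0.28,-0.69,0],[0,0,0]]
  ]
}}

```text
clock: 12.18
eef_pos: [0.5846, 0.1187, 0.1717]
ee_rot: [[1.0, -0.002, -0.001], [-0.002, -1.0, -0.001], [-0.001, 0.001, -1.0]]
contact_force: [-1.1, 0.4, 0.1]
gripper_width: 0.997
grasp_force: 0.0
```

```bash
cat > top.py <<'E'
import sys
from h import *
n,x,y,lo,hi,r=sys.argv[1],*map(float,sys.argv[2:])
C=dict(np.load(f'{n}.npz')); w=fcloud(C)
m=(abs(w[...,0]-x)<r)&(abs(w[...,1]-y)<r)&(w[...,2]>lo)&(w[...,2]<hi)
q=w[m]; z=np.percentile(q[:,2],[5,50,95]); t=q[abs(q[:,2]-z[1])<.004]; T=(t[:,:2]*1000).astype(np.float32)
A=np.c_[t[:,:2],np.ones(len(t))]; print(len(q),z,np.linalg.lstsq(A,t[:,2],rcond=None)[0],cv2.minEnclosingCircle(T),cv2.minAreaRect(T))
E
python3 wl.py wrist5; python3 top.py wrist5 .585 .12 .02 .05 .05
```

```text
12.175 [0.5846 0.1187 0.1717] [ 0.2949  0.4    -0.7213  1.5869  0.2741  1.2594 -2.0447] 0.997479368167035
2246 [0.0271 0.0285 0.0297] [-0.0043  0.0057  0.0303] ((585.2745361328125, 120.37173461914062), 34.02232360839844) ((585.2785034179688, 120.0593032836914), (61.54347610473633, 34.31413650512695), 0.6060448884963989)
```

{"method": "play_rows", "body": {
  "motion": [
    [1,[0.004,-0.009,0.3],[0,0,0]],
    [1,[0.004,-0.009,0.6],[0,0,0]],
    [1,[0.004,-0.009,0.8],[0,0,0]],
    [1,[0.004,-0.009,0.8],[0,0,0]]
  ]
}}

```text
clock: 12.72
eef_pos: [0.5839, 0.1203, 0.0501]
ee_rot: [[1.0, -0.001, -0.004], [-0.001, -1.0, -0.001], [-0.004, 0.001, -1.0]]
contact_force: [0.2, 1.0, 0.6]
gripper_width: 0.998
grasp_force: 0.0
```

{"method": "play_rows", "body": {
  "motion": [
    [1,[0,0,0.15],[0,0,0]],
    [1,[0,0,0.255],[0,0,0]],
    [0.5,[0,0,0.255],[0,0,0]],
    [0,[0,0,0.255],[0,0,0]],
    [-1,[0,0,0.255],[0,0,0]],
    [-1,[0,0,0.255],[0,0,0]],
    [-1,[0,0,0.255],[0,0,0]],
    [-1,[0,0,0.255],[0,0,0]],
    [-1,[0,0,0.255],[0,0,0]],
    [-1,[0,0,0.255],[0,0,0]]
  ]
}}

```text
clock: 13.98
eef_pos: [0.5862, 0.1218, 0.0148]
ee_rot: [[1.0, -0.0, 0.002], [-0.0, -1.0, 0.0], [0.002, -0.0, -1.0]]
contact_force: [-1.4, 0.7, 6.2]
gripper_width: 0.376
grasp_force: 61.2
```

{"method": "play_rows", "body": {
  "motion": [
    [-1,[0,0,-0.1],[0,0,0]],
    [-1,[0,0,-0.35],[0,0,0]],
    [-1,[0,0,-0.65],[0,0,0]],
    [-1,[0,0,-0.9],[0,0,0]],
    [-1,[0,0,-1],[0,0,0]],
    [-1,[0,0,-1],[0,0,0]]
  ]
}}

```text
clock: 14.72
eef_pos: [0.5857, 0.1216, 0.1645]
ee_rot: [[1.0, -0.0, 0.001], [-0.0, -1.0, -0.0], [0.001, 0.0, -1.0]]
contact_force: [-0.5, -0.6, -0.9]
gripper_width: 0.381
grasp_force: 60.4
```

{"method": "play_rows", "body": {
  "motion": [
    [-1,[-0.01,0.12,0],[0,0,0]],
    [-1,[-0.03,0.36,0],[0,0,0]],
    [-1,[-0.05,0.6,0],[0,0,0]],
    [-1,[-0.065,0.72,0],[0,0,0]]
  ]
}}

```text
clock: 15.22
eef_pos: [0.5747, 0.0099, 0.1623]
ee_rot: [[1.0, -0.004, -0.002], [-0.004, -1.0, -0.001], [-0.002, 0.001, -1.0]]
contact_force: [-0.3, -0.8, -0.1]
gripper_width: 0.378
grasp_force: 60.4
```

{"method": "play_rows", "body": {
  "motion": [
    [-1,[-0.02,0.25,0],[0,0,0]],
    [-1,[-0.04,0.5,0],[0,0,0]],
    [-1,[-0.065,0.72,0],[0,0,0]]
  ]
}}

```text
clock: 15.6
eef_pos: [0.5652, -0.0958, 0.163]
ee_rot: [[1.0, -0.0, -0.001], [-0.0, -1.0, 0.0], [-0.001, -0.0, -1.0]]
contact_force: [0.1, 0.5, -1.1]
gripper_width: 0.381
grasp_force: 60.4
```

{"method": "play_rows", "body": {
  "motion": [
    [-1,[-0.02,0.25,0],[0,0,0]],
    [-1,[-0.04,0.5,0],[0,0,0.08]],
    [-1,[-0.065,0.65,0],[0,0,0.17]],
    [-1,[-0.065,0.71,0],[0,0,0.17]],
    [-1,[-0.065,0.71,0],[0,0,0.17]],
    [-1,[-0.065,0.71,0],[0,0,0.17]],
    [-1,[-0.065,0.71,0],[0,0,0.17]]
  ]
}}

```text
clock: 16.48
eef_pos: [0.5564, -0.1997, 0.1639]
ee_rot: [[0.997, -0.083, 0.0], [-0.083, -0.997, 0.0], [0.0, -0.0, -1.0]]
contact_force: [-0.7, 0.3, -0.6]
gripper_width: 0.381
grasp_force: 60.5
```

```bash
python3 wl.py wrist6; python3 top.py wrist6 .557 -.2 .165 .2 .036
```

```text
16.475 [ 0.5564 -0.1997  0.1639] [ 0.7418  0.3629 -0.585   1.6167  0.2097  1.2252 -1.5386] 0.381203959909871
10138 [0.1731 0.1777 0.1935] [-0.0064  0.0003  0.1812] ((556.0948486328125, -199.87045288085938), 34.6461067199707) ((555.9063110351562, -200.364990234375), (59.520729064941406, 62.817115783691406), 86.9966812133789)
```

View pics/wrist6.png

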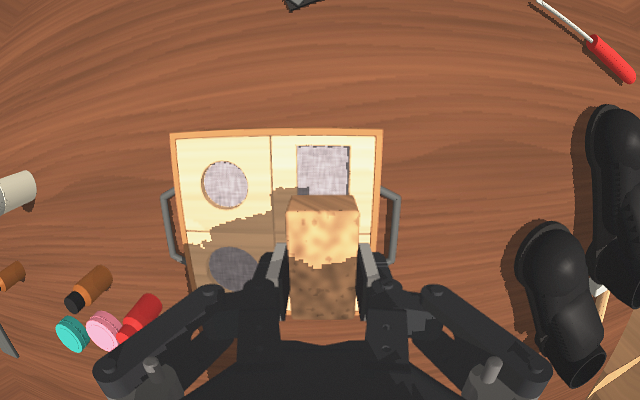

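Block held level at (322,255), aligned with its well at (323,170). Its underside is 14 mm below the TCP. Lowering.

{"method": "play_rows", "body": {
  "motion": [
    [-1,[0.007,0.005,0.2],[0,0,0]],
    [-1,[0.007,0.005,0.45],[0,0,0]],
    [-1,[0.007,0.005,0.68],[0,0,0]],
    [-1,[0.007,0.005,0.8],[0,0,0]],
    [-1,[0.007,0.005,0.87],[0,0,0]],
    [-1,[0.007,0.005,0.9],[0,0,0]],
    [-1,[0.007,0.005,0.908],[0,0,0]],
    [-1,[0.007,0.005,0.908],[0,0,0]],
    [-1,[0.007,0.005,0.908],[0,0,0]]
  ]
}}

```text
clock: 17.65
eef_pos: [0.5574, -0.2019, 0.0282]
ee_rot: [[0.996, -0.085, 0.001], [-0.085, -0.996, -0.0], [0.001, 0.0, -1.0]]
contact_force: [0.8, 0.5, 0.6]
gripper_width: 0.376
grasp_force: 60.4
```

{"method": "play_rows", "body": {
  "motion": [
    [0,[0,0,0],[0,0,0]],
    [0.3,[0,0,0],[0,0,0]],
    [0.6,[0,0,0],[0,0,0]],
    [0.6,[0,0,0],[0,0,0]],
    [0.6,[0,0,0],[0,0,0]],
    [0.6,[0,0,-0.1],[0,0,0]],
    [0.6,[0,0,-0.3],[0,0,0]],
    [0.6,[0,0,-0.65],[0,0,-0.08]],
    [0.8,[0,0,-1],[0,0,-0.167]],
    [1,[0,0,-1],[0,0,-0.167]],
    [1,[0,0,-1],[0,0,-0.167]]
  ]
}}

```text
clock: 19.02
eef_pos: [0.5569, -0.2018, 0.178]
ee_rot: [[1.0, -0.002, 0.0], [-0.002, -1.0, -0.001], [0.0, 0.001, -1.0]]
contact_force: [-1.1, 0.7, -1.3]
gripper_width: 1.003
grasp_force: 0.0
```

```bash
python3 wl.py wrist7; python3 top.py wrist7 .557 -.201 .03 .06 .045;  python3 top.py wrist7 .459 -.193 .03 .06 .045
```

```text
19.025 [ 0.5569 -0.2018  0.178 ] [ 0.7585  0.357  -0.6036  1.5966  0.2108  1.2534 -1.4545] 1.002943437546622
2301 [0.0391 0.0405 0.0416] [-0.0014 -0.003   0.0406] ((557.0911254882812, -202.4044189453125), 34.35802459716797) ((556.5473022460938, -202.218017578125), (34.464561462402344, 62.72952651977539), 86.5025405883789)
2567 [0.0355 0.0409 0.0421] [-0.0079 -0.0004  0.0444] ((458.6841735839844, -193.99752807617188), 32.591705322265625) ((459.2120361328125, -193.22991943359375), (62.98860168457031, 62.321746826171875), 2.9107401371002197)
```

The block sits at (557,-202) mm with its top at 40.5 mm. Next, the dye bottle.

{"method": "play_rows", "body": {
  "motion": [
    [1,[-0.08,-0.25,0],[0,0,0]],
    [1,[-0.16,-0.5,0],[0,0,0]],
    [1,[-0.236,-0.72,0],[0,0,0]]
  ]
}}

```text
clock: 19.45
eef_pos: [0.5207, -0.0922, 0.1764]
ee_rot: [[1.0, -0.001, -0.002], [-0.001, -1.0, 0.001], [-0.002, -0.001, -1.0]]
contact_force: [0.0, 1.0, 1.2]
gripper_width: 1.0
grasp_force: 0.0
```

{"method": "play_rows", "body": {
  "motion": [
    [1,[-0.08,-0.25,0],[0,0,0]],
    [1,[-0.16,-0.5,0],[0,0,0]],
    [1,[-0.236,-0.72,0],[0,0,0]]
  ]
}}

```text
clock: 19.82
eef_pos: [0.4854, 0.0157, 0.1766]
ee_rot: [[1.0, -0.001, -0.002], [-0.001, -1.0, 0.0], [-0.002, -0.0, -1.0]]
contact_force: [0.3, 0.4, -0.1]
gripper_width: 0.998
grasp_force: 0.0
```

{"method": "play_rows", "body": {
  "motion": [
    [1,[-0.08,-0.25,0],[0,0,0]],
    [1,[-0.16,-0.5,0],[0,0,0]],
    [1,[-0.236,-0.71,0],[0,0,0]],
    [1,[-0.236,-0.71,0],[0,0,0]],
    [0.5,[-0.236,-0.71,0],[0,0,0]],
    [0.5,[-0.236,-0.71,0],[0,0,0]]
  ]
}}

```text
clock: 20.58
eef_pos: [0.4516, 0.1197, 0.1772]
ee_rot: [[1.0, -0.003, -0.001], [-0.003, -1.0, -0.0], [-0.001, 0.0, -1.0]]
contact_force: [0.3, -1.5, 0.5]
gripper_width: 0.747
grasp_force: 0.0
```

```bash
python3 wl.py wrist8; python3 top.py wrist8 .451 .12 .074 .095 .03
```

```text
20.575 [0.4516 0.1197 0.1772] [ 0.476   0.0892 -0.8571  1.8962  0.0725  1.1886 -1.9804] 0.746555956717431
752 [0.0776 0.0825 0.0835] [-0.02    0.0045  0.0909] ((451.5940246582031, 120.11444854736328), 12.684736251831055) ((451.80718994140625, 119.81835174560547), (23.566743850708008, 23.9342041015625), 89.8487548828125)
```

View pics/wrist8.png

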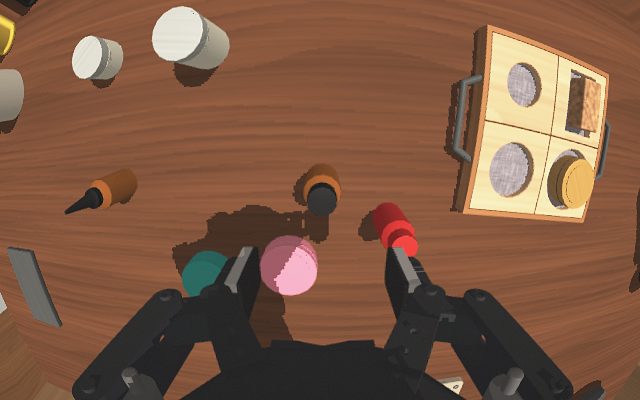

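The dye bottle at (322,190), flat black cap, is centred between the fingers, with its top at 82.5 mm. The red one at (393,230) is clear of the finger. Descending to grip.

{"method": "play_rows", "body": {
  "motion": [
    [0.5,[0,0,0.25],[0,0,0]],
    [0.5,[0,0,0.5],[0,0,0]],
    [0.5,[0,0,0.75],[0,0,0]],
    [0.5,[0,0,0.85],[0,0,0]],
    [0.5,[0,0,0.85],[0,0,0]]
  ]
}}

```text
clock: 21.25
eef_pos: [0.4512, 0.1207, 0.0499]
ee_rot: [[1.0, -0.002, -0.001], [-0.002, -1.0, 0.0], [-0.001, -0.0, -1.0]]
contact_force: [0.7, 0.8, 0.4]
gripper_width: 0.748
grasp_force: 0.0
```

{"method": "play_rows", "body": {
  "motion": [
    [0.5,[0,0,0.1],[0,0,0]],
    [0.5,[0,0,0.17],[0,0,0]],
    [0.5,[0,0,0.17],[0,0,0]],
    [0,[0,0,0.17],[0,0,0]],
    [-1,[0,0,0.17],[0,0,0]],
    [-1,[0,0,0.17],[0,0,0]],
    [-1,[0,0,0.17],[0,0,0]],
    [-1,[0,0,0.17],[0,0,0]],
    [-1,[0,0,0.17],[0,0,0]]
  ]
}}

```text
clock: 22.38
eef_pos: [0.452, 0.121, 0.0252]
ee_rot: [[1.0, -0.002, 0.001], [-0.002, -1.0, -0.0], [0.001, 0.0, -1.0]]
contact_force: [-0.7, -0.7, 5.4]
gripper_width: 0.38
grasp_force: 59.9
```

{"method": "play_rows", "body": {
  "motion": [
    [-1,[0,0,-0.1],[0,0,0]],
    [-1,[0,0,-0.35],[0,0,0]],
    [-1,[0,0,-0.65],[0,0,0]],
    [-1,[0,0,-0.9],[0,0,0]],
    [-1,[0,0,-1],[0,0,0]],
    [-1,[0,0,-1],[0,0,0]]
  ]
}}

```text
clock: 23.12
eef_pos: [0.4517, 0.1208, 0.175]
ee_rot: [[1.0, -0.002, 0.001], [-0.002, -1.0, -0.0], [0.001, 0.0, -1.0]]
contact_force: [-0.4, -1.1, -1.3]
gripper_width: 0.381
grasp_force: 59.6
```

{"method": "play_rows", "body": {
  "motion": [
    [-1,[0.05,0.1,0],[0,0,0]],
    [-1,[0.15,0.3,0],[0,0,0]],
    [-1,[0.25,0.5,0],[0,0,0]],
    [-1,[0.378,0.745,0],[0,0,0]]
  ]
}}

```text
clock: 23.62
eef_pos: [0.5078, 0.0071, 0.1729]
ee_rot: [[1.0, -0.001, -0.002], [-0.001, -1.0, 0.0], [-0.002, -0.0, -1.0]]
contact_force: [0.2, 0.0, -0.8]
gripper_width: 0.38
grasp_force: 59.6
```

{"method": "play_rows", "body": {
  "motion": [
    [-1,[0.1,0.25,0],[0,0,0]],
    [-1,[0.25,0.5,0],[0,0,0]],
    [-1,[0.34,0.68,0],[0,0,0]],
    [-1,[0.378,0.745,0],[0,0,0]],
    [-1,[0.378,0.745,0],[0,0,0]],
    [-1,[0.378,0.745,0],[0,0,0]],
    [-1,[0.378,0.745,0],[0,0,0]]
  ]
}}

```text
clock: 24.5
eef_pos: [0.5642, -0.1017, 0.1748]
ee_rot: [[1.0, -0.0, 0.0], [-0.0, -1.0, -0.0], [0.0, 0.0, -1.0]]
contact_force: [1.1, 0.2, -0.8]
gripper_width: 0.381
grasp_force: 59.6
```

```bash
python3 wl.py wrist9; python3 top.py wrist9 .565 -.103 .222 .245 .03
```

```text
24.5 [ 0.5642 -0.1017  0.1748] [ 0.6681  0.334  -0.6874  1.6475  0.2219  1.2397 -1.6356] 0.3813789167610328
5202 [0.2231 0.2317 0.2434] [-0.0646  0.0002  0.2684] ((573.3984985351562, -103.33000183105469), 29.78723907470703) ((566.9817504882812, -103.27201080322266), (59.3692741394043, 21.115100860595703), 89.65675354003906)
```

View pics/wrist9.png

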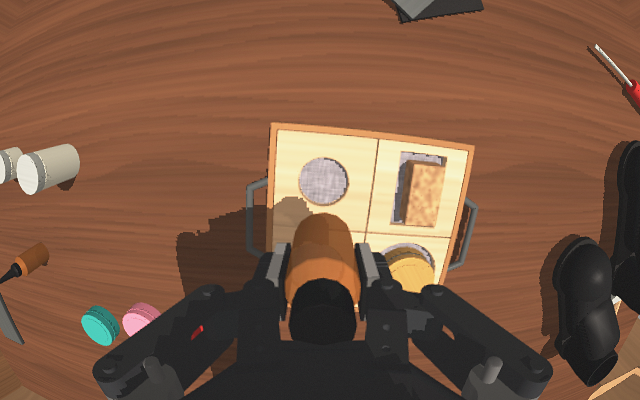

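Bottle held upright at (322,270), above its well at (323,182). Lowering and releasing.

{"method": "play_rows", "body": {
  "motion": [
    [-1,[0.005,0,0.2],[0,0,0]],
    [-1,[0.005,0,0.45],[0,0,0]],
    [-1,[0.005,0,0.68],[0,0,0]],
    [-1,[0.005,0,0.8],[0,0,0]],
    [-1,[0.005,0,0.87],[0,0,0]],
    [-1,[0.005,0,0.9],[0,0,0]],
    [-1,[0.005,0,0.908],[0,0,0]],
    [-1,[0.005,0,0.908],[0,0,0]],
    [-1,[0.005,0,0.908],[0,0,0]]
  ]
}}

```text
clock: 25.68
eef_pos: [0.5656, -0.1029, 0.039]
ee_rot: [[1.0, -0.002, 0.001], [-0.002, -1.0, -0.0], [0.001, 0.0, -1.0]]
contact_force: [-0.5, -0.0, -0.6]
gripper_width: 0.379
grasp_force: 59.6
```

{"method": "play_rows", "body": {
  "motion": [
    [0,[0,0,0],[0,0,0]],
    [0.3,[0,0,0],[0,0,0]],
    [0.5,[0,0,0],[0,0,0]],
    [0.5,[0,0,0],[0,0,0]],
    [0.5,[0,0,0],[0,0,0]],
    [0.5,[0,0,-0.1],[0,0,0]],
    [0.5,[0,0,-0.3],[0,0,0]],
    [0.5,[0,0,-0.65],[0,0,0]],
    [0.5,[0,0,-1],[0,0,0]],
    [1,[0,0,-1],[0,0,0]],
    [1,[0,0,-1],[0,0,0]]
  ]
}}

```text
clock: 27.05
eef_pos: [0.5651, -0.1028, 0.1887]
ee_rot: [[1.0, -0.002, 0.0], [-0.002, -1.0, -0.0], [0.0, 0.0, -1.0]]
contact_force: [1.0, 1.0, 0.1]
gripper_width: 0.999
grasp_force: 0.0
```

```bash
python3 wl.py wrist10; python3 top.py wrist10 .565 -.103 .085 .11 .03
```

```text
27.05 [ 0.5651 -0.1028  0.1887] [ 0.6736  0.325  -0.6924  1.6278  0.2158  1.2665 -1.6306] 0.9988908532815346
754 [0.0888 0.0944 0.0955] [-0.0241 -0.0021  0.1078] ((565.4818725585938, -103.64825439453125), 12.561159133911133) ((565.368896484375, -103.98680877685547), (24.289400100708008, 23.72431755065918), 89.67068481445312)
```

Dye bottle placed: top at 94.4 mm (12+82), centred. Now the cream jar.

{"method": "play_rows", "body": {
  "motion": [
    [1,[0.02,-0.25,0],[0,0,0]],
    [1,[0.04,-0.55,0],[0,0,0]],
    [1,[0.064,-0.8,0],[0,0,0]]
  ]
}}

```text
clock: 27.48
eef_pos: [0.5742, 0.0189, 0.1872]
ee_rot: [[1.0, -0.001, -0.002], [-0.001, -1.0, 0.0], [-0.002, -0.0, -1.0]]
contact_force: [0.3, -0.0, 0.3]
gripper_width: 0.998
grasp_force: 0.0
```

{"method": "play_rows", "body": {
  "motion": [
    [1,[0.02,-0.25,0],[0,0,0]],
    [1,[0.04,-0.55,0],[0,0,0]],
    [1,[0.064,-0.8,0],[0,0,0]]
  ]
}}

```text
clock: 27.85
eef_pos: [0.584, 0.1388, 0.1871]
ee_rot: [[1.0, -0.001, -0.002], [-0.001, -1.0, -0.0], [-0.002, 0.0, -1.0]]
contact_force: [0.1, 0.3, 0.8]
gripper_width: 1.002
grasp_force: 0.0
```

{"method": "play_rows", "body": {
  "motion": [
    [1,[0.02,-0.25,0],[0,0,0]],
    [1,[0.04,-0.55,0],[0,0,0]],
    [1,[0.064,-0.8,0],[0,0,0]]
  ]
}}

```text
clock: 28.22
eef_pos: [0.5938, 0.2587, 0.1869]
ee_rot: [[1.0, -0.001, -0.002], [-0.001, -1.0, -0.001], [-0.002, 0.001, -1.0]]
contact_force: [0.5, -0.2, -0.1]
gripper_width: 1.002
grasp_force: 0.0
```

{"method": "play_rows", "body": {
  "motion": [
    [1,[0.02,-0.25,0],[0,0,0]],
    [1,[0.04,-0.55,0],[0,0,0]],
    [1,[0.064,-0.79,0],[0,0,0]],
    [1,[0.064,-0.79,0],[0,0,0]],
    [1,[0.064,-0.79,0],[0,0,0]],
    [1,[0.064,-0.79,0],[0,0,0]]
  ]
}}

```text
clock: 28.98
eef_pos: [0.605, 0.3741, 0.188]
ee_rot: [[1.0, -0.003, -0.0], [-0.003, -1.0, -0.001], [-0.0, 0.001, -1.0]]
contact_force: [0.5, -0.2, 0.4]
gripper_width: 1.003
grasp_force: 0.0
```

```bash
python3 wl.py wrist11; python3 top.py wrist11 .603 .374 .035 .055 .04
```

```text
28.975 [0.605  0.3741 0.188 ] [-0.1558  0.659  -0.755   1.2196  0.4387  1.4245 -2.4383] 1.0025920750909105
1979 [0.0431 0.0445 0.0457] [-0.0057  0.0003  0.0478] ((604.0405883789062, 374.7215881347656), 24.942092895507812) ((604.3690185546875, 374.5993347167969), (48.35020446777344, 47.72978210449219), 88.73478698730469)
```

View pics/wrist11.png

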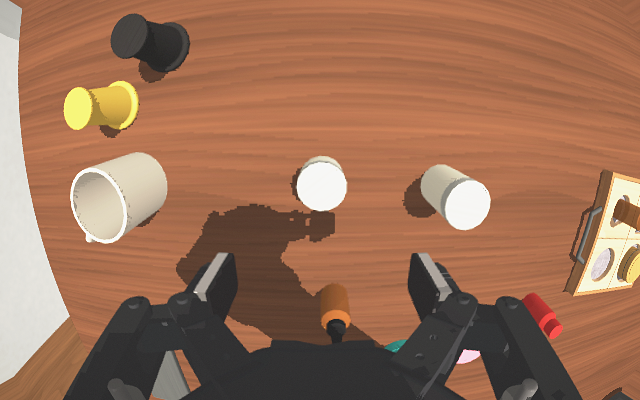

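The jar at (322,185) is centred, at (604.2,374.7) mm with its top at 44.5 mm. The tall jar at (455,200) is clear. Joint 7 is near its limit, so I'll turn the wrist back by 0.25 rad on the way down.

{"method": "play_rows", "body": {
  "motion": [
    [1,[-0.005,0,0.1],[0,0,-0.25]],
    [1,[-0.005,0,0.35],[0,0,-0.5]],
    [1,[-0.005,0,0.6],[0,0,-0.5]],
    [1,[-0.005,0,0.85],[0,0,-0.5]],
    [1,[-0.005,0,0.9],[0,0,-0.5]],
    [1,[-0.005,0,0.9],[0,0,-0.5]]
  ]
}}

```text
clock: 29.78
eef_pos: [0.6041, 0.3754, 0.0542]
ee_rot: [[0.969, 0.245, 0.0], [0.245, -0.969, 0.0], [0.0, -0.0, -1.0]]
contact_force: [0.1, 0.3, 1.7]
gripper_width: 0.999
grasp_force: 0.0
```

{"method": "play_rows", "body": {
  "motion": [
    [1,[0,0,0.12],[0,0,0]],
    [1,[0,0,0.23],[0,0,0]],
    [1,[0,0,0.23],[0,0,0]],
    [0.4,[0,0,0.23],[0,0,0]],
    [-1,[0,0,0.23],[0,0,0]],
    [-1,[0,0,0.23],[0,0,0]],
    [-1,[0,0,0.23],[0,0,0]],
    [-1,[0,0,0.23],[0,0,0]],
    [-1,[0,0,0.23],[0,0,0]],
    [-1,[0,0,0.23],[0,0,0]]
  ]
}}

```text
clock: 31.02
eef_pos: [0.6042, 0.3761, 0.0199]
ee_rot: [[0.969, 0.246, 0.001], [0.246, -0.969, 0.001], [0.002, -0.001, -1.0]]
contact_force: [-0.3, -0.6, 5.4]
gripper_width: 0.554
grasp_force: 61.9
```

{"method": "play_rows", "body": {
  "motion": [
    [-1,[0,0,-0.1],[0,0,0]],
    [-1,[0,0,-0.35],[0,0,0]],
    [-1,[0,0,-0.65],[0,0,0.1]],
    [-1,[0,0,-0.9],[0,0,0.3]],
    [-1,[0,0,-1],[0,0,0.5]],
    [-1,[0,0,-1],[0,0,0.5]],
    [-1,[0,0,-1],[0,0,0.5]]
  ]
}}

```text
clock: 31.9
eef_pos: [0.6033, 0.3753, 0.168]
ee_rot: [[1.0, 0.001, -0.001], [0.001, -1.0, -0.001], [-0.001, 0.001, -1.0]]
contact_force: [-0.1, -0.3, -0.9]
gripper_width: 0.552
grasp_force: 61.7
```

{"method": "play_rows", "body": {
  "motion": [
    [-1,[-0.03,0.1,0],[0,0,0]],
    [-1,[-0.09,0.3,0],[0,0,0]],
    [-1,[-0.16,0.55,0],[0,0,0]],
    [-1,[-0.228,0.785,0],[0,0,0]]
  ]
}}

```text
clock: 32.4
eef_pos: [0.5684, 0.2563, 0.1675]
ee_rot: [[1.0, -0.0, -0.002], [-0.0, -1.0, -0.001], [-0.002, 0.001, -1.0]]
contact_force: [0.1, 0.0, -0.9]
gripper_width: 0.552
grasp_force: 61.8
```

{"method": "play_rows", "body": {
  "motion": [
    [-1,[-0.08,0.26,0],[0,0,0]],
    [-1,[-0.15,0.52,0],[0,0,0]],
    [-1,[-0.228,0.785,0],[0,0,0]]
  ]
}}

```text
clock: 32.78
eef_pos: [0.5339, 0.1387, 0.1677]
ee_rot: [[1.0, -0.0, -0.002], [-0.0, -1.0, -0.0], [-0.002, 0.0, -1.0]]
contact_force: [-0.1, 0.4, -1.0]
gripper_width: 0.553
grasp_force: 61.8
```

{"method": "play_rows", "body": {
  "motion": [
    [-1,[-0.08,0.26,0],[0,0,0]],
    [-1,[-0.15,0.52,0],[0,0,0]],
    [-1,[-0.228,0.785,0],[0,0,0]]
  ]
}}

```text
clock: 33.15
eef_pos: [0.4994, 0.0211, 0.168]
ee_rot: [[1.0, -0.0, -0.002], [-0.0, -1.0, -0.0], [-0.002, 0.0, -1.0]]
contact_force: [1.1, -0.4, -0.0]
gripper_width: 0.554
grasp_force: 61.8
```

{"method": "play_rows", "body": {
  "motion": [
    [-1,[-0.08,0.26,0],[0,0,0]],
    [-1,[-0.15,0.52,0],[0,0,0]],
    [-1,[-0.21,0.72,0],[0,0,0]],
    [-1,[-0.228,0.785,0],[0,0,0]],
    [-1,[-0.228,0.785,0],[0,0,0]],
    [-1,[-0.228,0.785,0],[0,0,0]],
    [-1,[-0.228,0.785,0],[0,0,0]]
  ]
}}

```text
clock: 34.02
eef_pos: [0.4663, -0.094, 0.1688]
ee_rot: [[1.0, 0.0, 0.0], [0.0, -1.0, 0.0], [0.0, -0.0, -1.0]]
contact_force: [-0.6, 0.4, -0.9]
gripper_width: 0.552
grasp_force: 61.8
```

```bash
python3 wl.py wrist12; python3 top.py wrist12 .4675 -.095 .185 .205 .03
```

```text
34.025 [ 0.4663 -0.094   0.1688] [ 0.7744  0.1022 -0.6987  1.8936  0.0711  1.1705 -1.5199] 0.5522893058082298
9163 [0.1892 0.1935 0.1989] [-0.0114 -0.0011  0.1987] ((472.0777587890625, -94.93629455566406), 30.288108825683594) ((467.8094177246094, -92.3900375366211), (57.448204040527344, 48.30619812011719), 64.08666229248047)
```

View pics/wrist12.png

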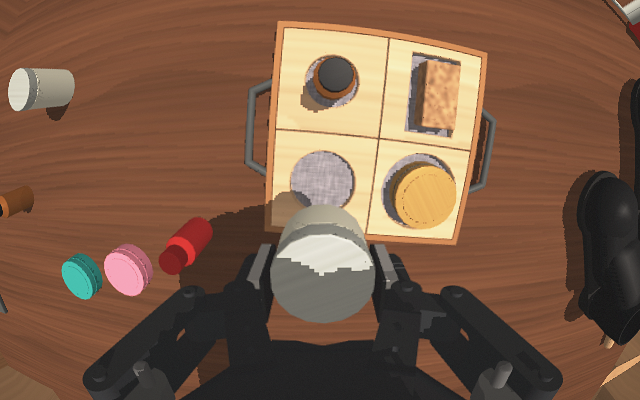

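Jar held level at (323,275), over its well at (323,180). The other three sit in place. Lowering and releasing with a part opening, clear of the tin.

{"method": "play_rows", "body": {
  "motion": [
    [-1,[0.006,0.002,0.2],[0,0,0]],
    [-1,[0.006,0.002,0.45],[0,0,0]],
    [-1,[0.006,0.002,0.68],[0,0,0]],
    [-1,[0.006,0.002,0.8],[0,0,0]],
    [-1,[0.006,0.002,0.87],[0,0,0]],
    [-1,[0.006,0.002,0.9],[0,0,0]],
    [-1,[0.006,0.002,0.905],[0,0,0]],
    [-1,[0.006,0.002,0.905],[0,0,0]],
    [-1,[0.006,0.002,0.905],[0,0,0]]
  ]
}}

```text
clock: 35.2
eef_pos: [0.4673, -0.0956, 0.0337]
ee_rot: [[1.0, -0.002, 0.001], [-0.002, -1.0, -0.0], [0.001, 0.0, -1.0]]
contact_force: [-0.5, 0.4, -1.9]
gripper_width: 0.554
grasp_force: 61.8
```

{"method": "play_rows", "body": {
  "motion": [
    [0.3,[0,0,0],[0,0,0]],
    [0.5,[0,0,0],[0,0,0]],
    [0.5,[0,0,0],[0,0,0]],
    [0.5,[0,0,0],[0,0,0]],
    [0.5,[0,0,0],[0,0,0]],
    [0.5,[0,0,-0.1],[0,0,0]],
    [0.5,[0,0,-0.3],[0,0,0]],
    [0.5,[0,0,-0.65],[0,0,0]],
    [0.5,[0,0,-1],[0,0,0]],
    [0.5,[0,0,-1],[0,0,0]],
    [0.5,[0,0,-1],[0,0,0]]
  ]
}}

```text
clock: 36.58
eef_pos: [0.4668, -0.0955, 0.1834]
ee_rot: [[1.0, -0.002, 0.0], [-0.002, -1.0, -0.001], [0.0, 0.001, -1.0]]
contact_force: [-1.2, 0.4, -0.9]
gripper_width: 0.752
grasp_force: 0.0
```

```bash
python3 wl.py wrist13; for a in ".4675 -.095 .045 .07 .035" ".565 -.103 .085 .11 .03" ".557 -.201 .03 .06 .045" ".459 -.193 .03 .06 .045" ".596 .239 .07 .1 .04"; do python3 top.py wrist13 $a; done
```

```text
36.575 [ 0.4668 -0.0955  0.1834] [ 0.7911  0.0892 -0.7097  1.8734  0.0629  1.2007 -1.5119] 0.7519793360527661
2223 [0.0548 0.0565 0.0577] [-0.008  -0.0011  0.0601] ((467.4395446777344, -96.36341094970703), 24.604326248168945) ((467.452392578125, -96.5447998046875), (48.6574592590332, 47.720401763916016), 0.8577518463134766)
841 [0.0932 0.0945 0.0957] [ 0.0034 -0.0016  0.0924] ((564.8088989257812, -103.6142807006836), 12.534430503845215) ((565.0446166992188, -103.29966735839844), (23.655296325683594, 23.724952697753906), 89.64165496826172)
2223 [0.0362 0.0404 0.0417] [-0.0024 -0.0162  0.0385] ((556.9791259765625, -201.96835327148438), 34.113677978515625) ((556.8267211914062, -201.99732971191406), (34.961578369140625, 62.528900146484375), 85.93009185791016)
2987 [0.038  0.0409 0.0421] [-0.0068 -0.0057  0.0429] ((458.91046142578125, -193.7173614501953), 32.311973571777344) ((459.1377258300781, -193.47109985351562), (63.694026947021484, 62.645782470703125), 50.81802749633789)
943 [0.0719 0.0801 0.0815] [0.004  0.0231 0.0723] ((596.2743530273438, 237.6452178955078), 25.47333526611328) ((595.8803100585938, 237.96852111816406), (47.506996154785156, 49.848453521728516), 4.727205753326416)
```

View pics/wrist13.png

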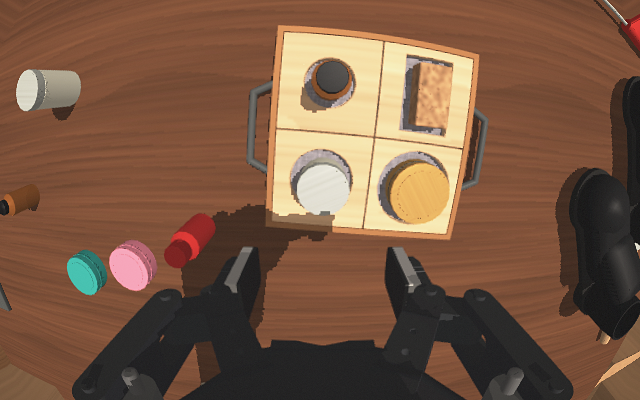

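All four pieces sit in their wells: dye (332,80), block (432,95), jar (322,185) and tin (418,190). Each top is at 12 mm plus the piece's height, and all are within 2 mm of centre. The tall jar (50,90) and glue bottle (20,200) still stand, and the gripper is clear, so I'm handing in.

```bash
python3 -c "
from plant import manip
print(manip.job_done())"
```

```text
the job is handed in; nothing more can be done
None
```

The job is handed in: the tin, cream jar, dye bottle and sanding block each measured flat in their own well, about 2 mm or less off centre, and the tall jar and glue bottle were left standing where they were; the hand-in returned no verdict.

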